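# Nest the parts tubs in the caddy

## Robot

A 6-joint arm with a two-finger parallel gripper is mounted at the origin on the work surface. World frame = base frame: x ahead of the robot, y to its left, z up, the work surface at z = 0. Lengths are in m, angles in rad, forces in N, time in s.
With the tool pointing down it reaches from about 0.425 to 0.95 m from the base axis. Payload 3.5 kg.
Tool frame: the origin (TCP) lies on the centre line of the jaws, within the pads' length; the fingertips stand 14 mm ahead of it and the grasp point (between the pads) lies 5 mm behind it (env.tcp_to_tips is the z of the fingertips in the tool frame, in m); z points along the fingers, y is the line along which they close (so a half turn about z gives the same grasp; the last joint's range is limited). The gripper opens to 85 mm and grips with 20 to 120 N. Pads are 22 mm wide; open, the fingers measure 114 mm over their backs; the gripper's body (76 mm by 85 mm) begins 54 mm behind the grasp point. The pads swing forward as they close: fully open they stand 13 mm farther back than shut.
Start: joints at [-1.363, 0.286, 1.577, -0, 1.279, -0.15], TCP at [0.236, -0.632, 0.245] pointing down, gripper open.
Joint ranges: [-2.77, 2.77], [-0.9, 2.22], [0.21, 2.48], [-1.53, 4.67], [0.24, 2.81], [-2.84, 2.84]. Speed limits (rad/s): [2.79, 2.79, 3.14, 3.14, 3.14, 3.14].

## Interface

Orientations are given as a rotation vector (axis times angle).
In Python, from plant import env, solve_ik, viewer gives the robot as it stands. Calls block until the motion is done:
- env.move_pose(position, orientation): joint-space move of the TCP to a pose.
- env.servo_line(position, ori=None, vel=0.15, contact_N=None): straight line of the TCP; ori=None keeps the orientation; vel is the mean speed in m/s. With contact_N (N) it stops when the force on the tool has changed by that much, and returns True; else False.
- env.move_j(angles): joint-space move.
- env.command_gripper(opening, squeeze=None): finger opening in m; squeeze is the grip in N (None keeps the last); returns when the fingers have stopped.
- env.sleep(seconds).
- solve_ik(position, orientation): joint angles nearest the present ones, or None.
- env.read_state(): the state.
- viewer.camera(name): name is "side" or "top" or "wrist"; returns a dict with "image" (480x640x3 uint8, red, green, blue), "depth" (480x640 float32, m along the optical axis (not along the pixel's ray), 0 where there is no reading), "fx", "fy", "cx", "cy" (pixels), "dist_coeffs" ([k1, k2, p1, p2, k3] as OpenCV has them; the pictures are not rectified), "pose" (4x4, takes a point from camera to world coordinates); the wrist camera has in their place "hand_eye" (4x4, takes a point from camera to tool coordinates, whose origin is the TCP and whose axes are the flange's). Camera axes: x right, y down, z forward; pixel columns grow to the right and rows downward; lengths in m; the calibration is good to about 2 mm. A picture is of the moment at which its call begins: read the wrist's pose just before it.
A pose or a line that the arm cannot do raises env.IKError and nothing moves.
- env.close_job(): hands the job in; it is judged then, once.
The state is a dict: "clock": time; "joint_pos": joint angles; "dq": joint speeds; "joint_efforts": joint torques, N m; "tool_pos": TCP position; "tool_rot": TCP orientation; "ft_force": force on the tool from outside, world axes, zero at the start; "ft_torque": the same for the moment, N m; "grip_width": finger opening in m; "grasp_force": force on a finger pad.
Only numpy, scipy, OpenCV 4.12 (cv2) and the standard library are available. Lean on these libraries where they do the work, as an engineer would, in place of code of your own. Each camera call takes 0.05 s, during which the arm holds its last target. There are 200 camera calls.

## Task

Nest the three orange tubs into one straight stack standing in the open front bay of the blue caddy, each fully home on the one below and the tub with the red toy car on top, the car still in it. Keep that tub upright as you carry it, and do not disturb the jar, the glue bottle, the tin or the yellow polish can.

Things in the scene. Friction and masses are not known exactly. Their poses are not given: they have to be found in the camera images.
- tub_1_mid (a point): Empty orange square tub, open top, 80 mm tall, 70 g, upright on the bench. Its top 28 mm is a straight collar 68 mm square (walls 3 mm, opening 62 mm square); under it a ledge steps in to a body tapering from 56 mm square to 42 mm square at the bottom. All three tubs are alike. This point: its centre, 40 mm above its underside; x and y square to its sides, z up.
- tub_2_mid (a point): Second empty tub, same as the first; this point is its centre, 40 mm up, axes as before. Fully nested, a tub's ledge rests on the rim of the tub below and its whole collar stands above that rim, so it sits 28 mm higher; play about 2 mm each way. Its sides must be parallel to those of the tub below (any quarter turn).
- tub_car_mid (a point): The tub that holds the red toy car, otherwise the same tub (80 mm tall, 68 mm square collar). This point is its centre, 40 mm above its underside; x and y axes square to its sides.
- car_mid (a point): Red die-cast toy car, 62 mm long, 28 mm wide, 60 g, standing loose on its tail inside its tub, its nose 15 mm below the rim. This point is its centre; z along its length, towards the nose.
- bay_floor (a point): Centre of the floor of the open front bay of the fixed blue caddy, 4 mm above the bench. Bay 56 mm square inside, walls up to 22 mm above the bench; a tub stands in it with sides parallel to the bay's. Axes square to the bay; x points to the rear pocket (66 mm wide, walls 50 mm high, from 28 to 125 mm behind this point), which holds a tall spray can.
- spray_can_top (a point): Top of the green and white spray can, 52 mm in diameter, fixed upright in the caddy's rear pocket; this point is on its axis, 194 mm above the bench and 91 mm along x from the bay's centre.
- jar: Amber glass jar with brass lid, 56 mm in diameter, 95 mm tall, loose, not to be disturbed. Origin at the centre of its underside.
- glue: White glue bottle with yellow label and red cap, 44 mm in diameter, 120 mm tall, loose, not to be disturbed. Origin at the centre of its underside.
- polish: Yellow polish can with black cap, 52 mm in diameter, 150 mm tall, loose, standing between the robot and the work, not to be disturbed. Origin at the centre of its underside.
- tin: Blue and steel tin, 54 mm in diameter, 90 mm tall, loose, not to be disturbed. Origin at the centre of its underside.
There are look-alikes about, which are no part of the job. There is more than one size of the part that bears car_mid; the job needs the smallest.

How it is judged:
By the outcome, as a careful person would: the job done as asked, in the order asked, and still so for the second after the job is handed in, with the robot touching nothing.
It also fails if it takes over 72 s, if anything falls off the work surface, if the arm or the gripper's body presses on something with over 40 N, if the wrist force passes 120 N, or if a joint passes its speed limit or range.

## Working session

There is one attempt and no reset: what is moved stays moved. The work goes in short steps, each a Python script; the robot and the scene stay as the last script left them, time stands still between calls to the robot, and variables do not carry over. Pictures are saved under pics/ and viewed, at most 10 in all, crops included, and the job is handed in when it is done.

```bash
ls; mkdir -p pics; python3 - <<'E'
from plant import env,viewer
import cv2,numpy as np
for n in("side","top"):
    c=viewer.camera(n); cv2.imwrite(f"pics/{n}0.png",c["image"][...,::-1]); np.savez(f"{n}0.npz",**c)
    print(n,c["fx"],c["fy"],c["cx"],c["cy"],c["dist_coeffs"]);print(np.round(c["pose"],3))
s=env.read_state();print(s)
c=viewer.camera("wrist");print(c["hand_eye"])
E
```

```text
pics
side 540.9120605471936 540.9120605471936 324.4979708458297 244.96169959529038 [-0.08029655  0.          0.          0.          0.        ]
[[-0.88  -0.24   0.411  0.082]
 [-0.476  0.471 -0.743  0.884]
 [-0.015 -0.849 -0.528  0.768]
 [ 0.     0.     0.     1.   ]]
top 556.8276968067378 556.8276968067378 322.66542630252167 240.66410784033053 [-0.15989105  0.          0.          0.          0.        ]
[[ 0.025 -0.988  0.155  0.385]
 [-1.    -0.024  0.009  0.008]
 [-0.005 -0.155 -0.988  1.296]
 [ 0.     0.     0.     1.   ]]
{'clock': 0.1, 'joint_pos': array([-1.36300804e+00,  2.87096341e-01,  1.57805681e+00, -4.68155221e-06,
        1.27859836e+00, -1.50020814e-01]), 'dq': array([ 0.00116931, -0.00046648, -0.00534968,  0.00063267, -0.00088788,
       -0.00024837]), 'joint_efforts': array([ 1.21253855e-03, -4.07295692e+01, -2.93700331e+01, -1.38588725e-04,
        3.42876745e-03, -1.33335551e-06]), 'tool_pos': array([ 0.2362942 , -0.63167634,  0.24405843]), 'tool_rot': array([-3.08932662e+00, -5.58669902e-01,  1.04899350e-04]), 'ft_force': array([-0.36905197, -0.30025683, -1.03212506]), 'ft_torque': array([ 0.0237935 ,  0.02673759, -0.01928105]), 'grasp_force': 0.0, 'grip_width': 0.08576146077221786}
[[ 9.13211003e-04 -9.52714483e-01 -3.03865563e-01  7.69498757e-02]
 [ 9.99999583e-01  8.62411733e-04  3.01378257e-04  2.72445577e-04]
 [-2.50702029e-05 -3.03865712e-01  9.52714873e-01 -1.29303171e-01]
 [ 0.00000000e+00  0.00000000e+00  0.00000000e+00  1.00000000e+00]]
```

View pics/top0.png

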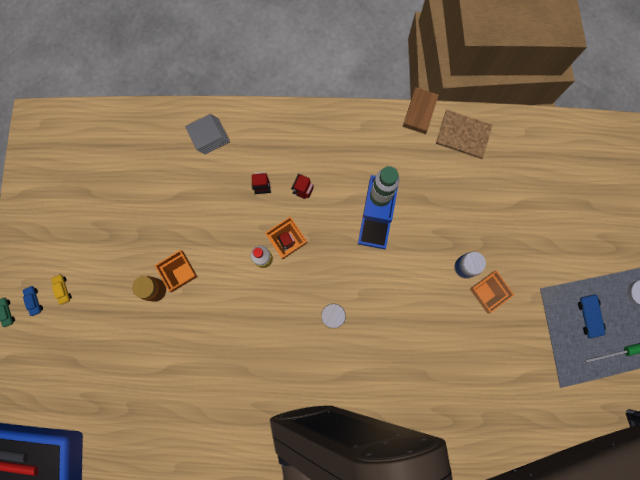

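View pics/side0.png

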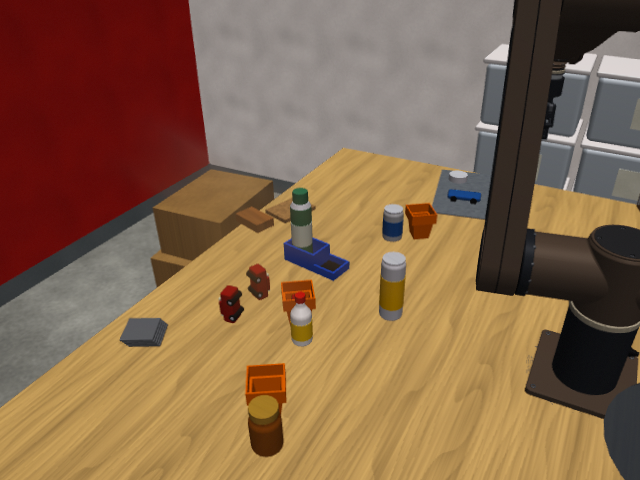

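The pictures show three tubs: tub A at top-view (177,271) beside the jar (148,289), the car tub at (287,238) with a red car in it, beside the glue (261,256), and tub C at (492,292) beside the tin (470,265). The bay is at (374,233), the spray can at (388,178) and the polish can at (333,316).

Things that could be taken for the small red car:
- the car in the tub, (286,240)
- two larger red cars standing on the bench, (261,183) and (303,186)
- cars in other colours, (5,311), (31,300), (60,289) and (592,316)

By the description I choose the one in the tub. I'll check it in a close crop from the wrist.

```bash
cat > h.py <<'E'
import numpy as np,cv2
from scipy.spatial.transform import Rotation as R
def cloud(c,T):
    h,w=c["depth"].shape; v,u=np.mgrid[:h,:w]
    K=np.array([[c["fx"],0,c["cx"]],[0,c["fy"],c["cy"]],[0,0,1]],float)
    n=cv2.undistortPoints(np.stack([u,v],-1).reshape(-1,1,2).astype(np.float64),K,np.array(c["dist_coeffs"],float)).reshape(h,w,2)
    d=c["depth"].astype(float)
    P=np.dstack([n*d[...,None],d])@T[:3,:3].T+T[:3,3]
    P[d==0]=np.nan
    return P
def toolT(s):
    T=np.eye(4);T[:3,:3]=R.from_rotvec(s["tool_rot"]).as_matrix();T[:3,3]=s["tool_pos"];return T
def hsv(im): return cv2.cvtColor(im,cv2.COLOR_RGB2HSV)
def rect(pts):
    (c,s,a)=cv2.minAreaRect((pts*1000).astype(np.float32)); return np.round(c,1),np.round(s,1),round(a%90,1)
def rot(yaw):  # tool pointing down; tool x at world yaw, tool y = at yaw-90
    c,s=np.cos(yaw),np.sin(yaw)
    return R.from_matrix(np.array([[c,s,0],[s,-c,0],[0,0,-1.]])).as_rotvec()
E
python3 - <<'E'
from h import *
c=dict(np.load("top0.npz"));P=cloud(c,c["pose"]);H=hsv(c["image"])
z=P[...,2]
def box(u,v,r): m=np.zeros(z.shape,bool);m[v-r:v+r,u-r:u+r]=1;return m
org=(H[...,0]<14)&(H[...,1]>150)&(H[...,2]>60)
for n,u,v in(("A",177,271),("car",287,238),("C",492,292)):
    m=box(u,v,26)&org&(z>.055)&(z<.1);p=P[m];print(n,m.sum(),np.median(p[:,2]),rect(p[p[:,2]>.07][:,:2]))
blue=(H[...,0]>105)&(H[...,0]<130)&(H[...,1]>150)
m=box(378,215,40)&blue
p=P[m];print("caddy",rect(p[:,:2])); q=p[(p[:,2]<.03)];print("bay",rect(q[:,:2]),np.percentile(q[:,2],[5,50,95]))
for n,u,v,lo,hi in(("jar",148,288,.085,.105),("glue",261,254,.06,.13),("tin",471,263,.08,.1),("polish",333,316,.14,.16),("spray",388,176,.185,.2),("red1",261,183,.02,.2),("red2",303,186,.02,.2),):
    m=box(u,v,16)&(z>lo)&(z<hi);p=P[m];print(n,m.sum(),rect(p[:,:2]),np.percentile(p[:,2],95))
E
```

```text
A 380 0.07152324204812122 (array([490.8, 361.6]), array([ 70.3, 105.9]), 31.2)
car 444 0.06633970412117618 (array([581.8, 101.1]), array([68.9, 66.8]), 34.8)
C 348 0.07661643331462797 (array([ 471. , -361.3]), array([68.1, 69.8]), 36.7)
caddy (array([ 652.3, -107.3]), array([ 64.5, 156.8]), 80.7)
bay (array([ 651.4, -108. ]), array([ 63.6, 155.4]), 79.7) [0.00054626 0.00687622 0.02585435]
jar 398 (array([460.7, 412.5]), array([50.2, 47.2]), 77.5) 0.09880223168153004
glue 327 (array([545.9, 150.5]), array([43.3, 59.6]), 35.4) 0.12136939591211968
tin 424 (array([ 532.7, -315.9]), array([49.9, 49.7]), 63.9) 0.09429208669968263
polish 457 (array([410.4,  -6.5]), array([48.7, 49.4]), 75.0) 0.15369410015756757
spray 254 (array([ 697.3, -115. ]), array([37.6, 33.3]), 86.1) 0.197531516736552
red1 351 (array([716.1, 167.7]), array([42.9, 40. ]), 7.2) 0.08236577218493046
red2 371 (array([706.5,  68.9]), array([42.2, 40.1]), 67.7) 0.08225537185830001
```

```bash
cat > look.py <<'E'
from plant import env,viewer,solve_ik
from h import *
def look(n):
    env.sleep(.25); s=env.read_state(); c=viewer.camera("wrist"); T=toolT(s)@c["hand_eye"]
    P=cloud(c,T); cv2.imwrite(f"pics/{n}.png",c["image"][...,::-1]); np.savez(f"{n}.npz",P=P,image=c["image"]); return P,hsv(c["image"])
E
python3 - <<'E'
from look import *
print(env.tcp_to_tips)
D=np.pi/180
for n,x,y,yaw in(("C",.471,-.361,36.7),("bay",.606,-.099,170.5),("car",.582,.101,124.8),("A",.490,.360,121.2)):
    env.move_pose([x,y,.28],rot(yaw*D)); P,H=look("w"+n); s=env.read_state(); print(n,s["clock"],s["tool_pos"].round(4),s["joint_pos"].round(2))
    z=P[...,2]
    if n!="bay":
        o=(H[...,0]<14)&(H[...,1]>150)&(z>.072)&(z<.09)&(np.hypot(P[...,0]-x,P[...,1]-y)<.06)
    else: o=(H[...,0]>105)&(H[...,0]<130)&(H[...,1]>150)&(z>.012)&(z<.03)&(np.hypot(P[...,0]-x,P[...,1]-y)<.06)
    p=P[o];print(o.sum(),rect(p[:,:2]),np.median(p[:,2]))
ims=[cv2.resize(cv2.imread(f"pics/w{n}.png"),(400,300)) for n in("C","bay","car","A")]
cv2.imwrite("pics/m1.png",np.vstack([np.hstack(ims[:2]),np.hstack(ims[2:])]))
E
```

```text
0.014
C 1.8 [ 0.4706 -0.3617  0.2798] [-0.83  0.08  1.75 -0.    1.31  0.11]
41 (array([ 458.8, -359.7]), array([69.1, 55.9]), 56.0) 0.07373259484934369
bay 3.7083 [ 0.6059 -0.0994  0.28  ] [-0.33  0.13  1.7   0.    1.32 -1.73]
1159 (array([ 616.7, -101.7]), array([64.9, 84.9]), 80.4) 0.022373850701147613
car 5.05 [0.5822 0.1003 0.2799] [-0.    0.08  1.75 -0.    1.31 -0.61]
1 (array([574.6,  59. ]), array([0., 0.]), 0.0) 0.07658244336253928
A 6.4167 [0.4906 0.3591 0.28  ] [ 0.47  0.12  1.71 -0.    1.31 -0.08]
4 (array([495.5, 343. ]), array([56.7, 65.8]), 39.4) 0.07498240583809268
```

View pics/m1.png

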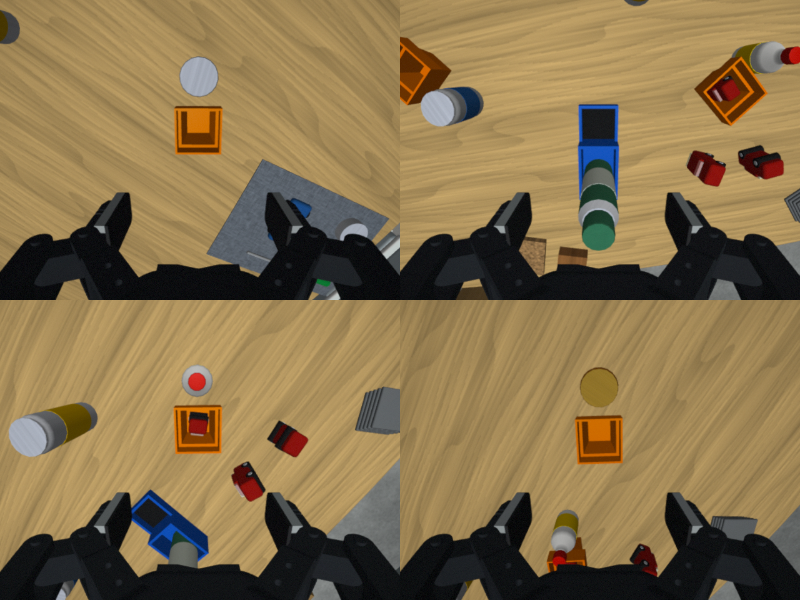

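The four wrist views show each tub square to the jaws. In C (198,130) the tin is at (198,76). In the car tub (198,428) the small red car is inside, and the glue is at (197,380). In A (598,440) the jar is at (599,387), and the bay is at (598,124). The cars on the bench at (247,482) and (288,438) are clearly bigger, so the choice stands. I'll refine positions by projecting the outer rim edges onto their known height.

```bash
cat >> h.py <<'E'
HE=np.array([[9.13e-4,-.952714,-.303866,.07695],[1,8.62e-4,3.01e-4,2.72e-4],[-2.5e-5,-.303866,.952715,-.129303],[0,0,0,1]])
def planepts(P,mask,tool,yaw,h):
    T=np.eye(4);T[:3,:3]=R.from_rotvec(rot(yaw)).as_matrix();T[:3,3]=tool
    o=(T@HE)[:3,3]; m=mask.astype(np.uint8)
    n,l,st,_=cv2.connectedComponentsWithStats(m); k=1+np.argmax(st[1:,4]); p=P[l==k]; p=p[~np.isnan(p[:,2])]
    d=p-o; return (o+d*((h-o[2])/d[:,2])[:,None])[:,:2]
E
python3 - <<'E'
from h import *
D=np.pi/180
S={"C":([.4706,-.3617,.2798],36.7,.08),"car":([.5822,.1003,.2799],124.8,.08),"A":([.4906,.3591,.28],121.2,.08),"bay":([.6059,-.0994,.28],170.5,.022)}
for n,(t,yaw,h) in S.items():
    f=np.load(f"w{n}.npz");P=f["P"];H=hsv(f["image"])
    near=np.hypot(P[...,0]-t[0],P[...,1]-t[1])<.075
    if n!="bay":
        m=(H[...,0]<16)&(H[...,1]>190)&(H[...,2]>50)&near&(P[...,2]>.01)
        print(n,np.percentile(P[m][:,2],[50,95,99]).round(4),rect(planepts(P,m,t,yaw*D,h)))
    else:
        # dark floor of the bay
        m=(H[...,1]<90)&(H[...,2]<70)&near&(P[...,2]<.02); q=planepts(P,m,t,yaw*D,.004); print("floor",rect(q))
        m=(H[...,0]>105)&(H[...,0]<130)&(H[...,1]>150)&near&(P[...,2]<.03); q=planepts(P,m,t,yaw*D,h)
        a=-9.5*D;r=np.array([[np.cos(a),np.sin(a)],[-np.sin(a),np.cos(a)]]); k=(q-[.606,-.099])@r.T
        print("bay local extents",np.percentile(k,[0.5,99.5],axis=0).round(4), rect(q))
E
```

```text
C [0.0516 0.0805 0.0814] (array([ 474. , -359.4]), array([49.5, 49.4]), 36.7)
car [0.0628 0.1207 0.1215] (array([581.1,  99.2]), array([67.3, 64.3]), 35.7)
A [0.0554 0.081  0.082 ] (array([499.4, 345.5]), array([67.2, 65.4]), 32.9)
floor (array([ 608.9, -100.4]), array([54.5, 51.4]), 80.5)
bay local extents [[-0.0322 -0.0332]
 [ 0.0307  0.0314]] (array([605.6, -99.8]), array([64.8, 64. ]), 80.6)
```

```bash
cat >> look.py <<'E'
D=np.pi/180
def tub(n,x,y,yaw,z=.28):
    env.move_pose([x,y,z],rot(yaw*D)); P,H=look(n); t=env.read_state()["tool_pos"]
    q0=np.hypot(P[...,0]-x,P[...,1]-y)<.085
    m=(H[...,0]<16)&(H[...,1]>170)&(H[...,2]>40)&q0&(P[...,2]>.006)&(P[...,2]<.09)
    m=cv2.morphologyEx(m.astype(np.uint8),cv2.MORPH_OPEN,np.ones((2,2)))
    q=planepts(P,m,t,yaw*D,.08); c,s,a=rect(q); print(n,c,s,a); return c/1000,a
def pick(x,y,yaw):
    o=rot(yaw*D); env.move_pose([x,y,.15],o)
    hit=env.servo_line([x,y,.067],o,vel=.12,contact_N=8); print("down hit",hit,env.read_state()["tool_pos"].round(4))
    env.command_gripper(.06,30); s=env.read_state(); print("grip",s["grip_width"],s["grasp_force"],s["clock"])
    env.servo_line([x,y,.30],vel=.2); s=env.read_state(); print("up",s["grip_width"],s["grasp_force"],s["ft_force"].round(2))
E
python3 - <<'E'
from look import *
c,a=tub("wA2",.4994,.3455,122.5)
c2,a2=c,a
if abs(c[0]-.499)<.01 and abs(c[1]-.3455)<.01:
    pick(c[0],c[1],a+90)
    c=viewer.camera("side");w=look("wA3")
    cv2.imwrite("pics/m2.png",np.hstack([cv2.resize(x,(400,300)) for x in(c["image"][...,::-1],cv2.imread("pics/wA3.png"))]))
E
```

```text
wA2 [501.3 344.5] [67.8 63.3] 33.4
down hit False [0.5021 0.3449 0.0681]
grip 0.06705377089256112 34.40789222717285 8.7
up 0.06774935879330743 33.836286664009094 [ 0.41 -0.06 -0.7 ]
```

View pics/m2.png

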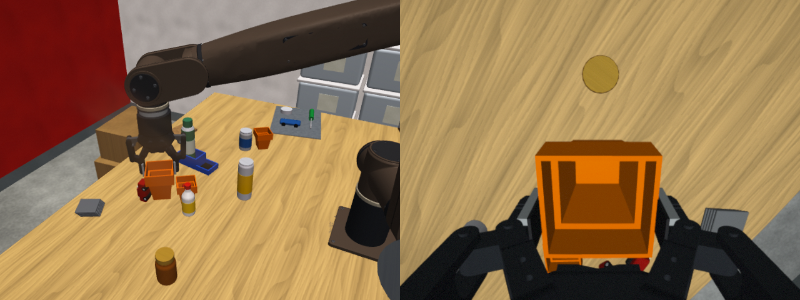

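Tub A is held square at (600,200) in the wrist view, and the jar at (600,75) is untouched. Next I measure the tub's offset in the hand and place it.

```bash
cat >> look.py <<'E'
def held(n,base):  # offset of held tub in tool axes; base = TCP height above tub underside
    P,H=look(n); s=env.read_state(); T=toolT(s); t=s["tool_pos"]; o=(T@HE)[:3,3]
    m=(H[...,0]<16)&(H[...,1]>150)&(H[...,2]>40)&(P[...,2]>t[2]-.07)&(np.hypot(P[...,0]-t[0],P[...,1]-t[1])<.07)
    m=cv2.morphologyEx(m.astype(np.uint8),cv2.MORPH_OPEN,np.ones((3,3)))
    p=P[m>0]; d=p-o; h=t[2]-base+.08; q=o+d*((h-o[2])/d[:,2])[:,None]
    q=(q-t)@T[:3,:3]; c,sz,a=rect(q[:,:2]); print("held",c,sz,a, "rim z med", np.percentile(p[:,2],[95,99])-t[2]); return c/1000,a
def place(off,bx,by,yaw,zf):  # zf: TCP height when seated
    dx=rot(yaw*D); Rm=R.from_rotvec(dx).as_matrix(); p=np.array([bx,by,0])-Rm@[off[0],off[1],0]
    env.move_pose([p[0],p[1],.30],dx); env.sleep(.2)
    env.servo_line([p[0],p[1],zf+.03],dx,vel=.15); env.sleep(.1)
    hit=env.servo_line([p[0],p[1],zf-.004],dx,vel=.03,contact_N=5); s=env.read_state(); print("place hit",hit,s["tool_pos"].round(4),s["ft_force"].round(2),s["clock"])
E
python3 - <<'E'
from look import *
off,a=held("wA4",.068)
place([max(-.006,min(.006,off[0])),0],.6055,-.0999,170.5,.072)
E
```

```text
held [ 7.1 -0.9] [68.7 76.7] 89.9 rim z med [0.01258743 0.01326067]
place hit True [ 0.6111 -0.1008  0.0726] [-0.46 -0.77  4.63] 15.0167
```

```bash
python3 - <<'E'
from look import *
ax=np.array([np.cos(-9.5*D),np.sin(-9.5*D),0])
p=env.read_state()["tool_pos"]
env.servo_line(p+[0,0,.004],vel=.05); q=p-ax*.0032; env.servo_line(q+[0,0,.004],vel=.05)
print(env.servo_line(q-[0,0,.003],vel=.03,contact_N=5),env.read_state()["tool_pos"].round(4))
env.command_gripper(.085); env.servo_line(q+[0,0,.2],vel=.25)
c,a=tub("wB1",.6055,-.0999,170.5)
P,H=look("wB2");
E
```

```text
True [ 0.6086 -0.1007  0.0725]
wB1 [ 608.6 -101.5] [68.4 64.4] 80.6
```

View pics/wB2.png

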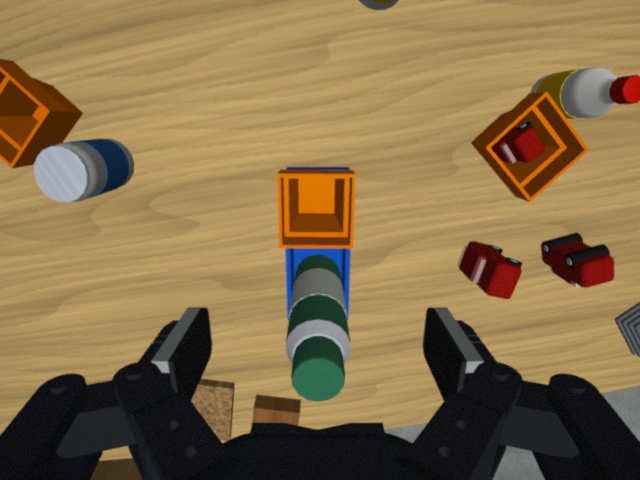

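Tub A stands in the bay at (317,207), and the car tub (525,145) and tin (80,172) are undisturbed. Next is tub C.

```bash
cat >> look.py <<'E'
def heldx(n):  # held centre from the far (-x) rim edge and y extent
    P,H=look(n); s=env.read_state(); T=toolT(s); t=s["tool_pos"]; o=(T@HE)[:3,3]
    m=(H[...,0]<16)&(H[...,1]>150)&(H[...,2]>40)&(P[...,2]>t[2]-.07)&(np.hypot(P[...,0]-t[0],P[...,1]-t[1])<.07)
    m=cv2.morphologyEx(m.astype(np.uint8),cv2.MORPH_OPEN,np.ones((3,3)))
    p=P[m>0]; d=p-o; h=t[2]+.0125; q=o+d*((h-o[2])/d[:,2])[:,None]; q=(q-t)@T[:3,:3]
    e=np.percentile(q[:,:2],[.3,99.7],axis=0)*1000; print("held ext",e.round(1)); return e[0,0]/1000+.034
E
python3 - <<'E'
from look import *
c,a=tub("wC2",.472,-.3605,36.7)
yaw=36.7 if not 33<a<40 else a
x,y=c+.002*np.array([np.cos(yaw*D),np.sin(yaw*D)])
print(x,y)
if np.hypot(x-.472,y+.3605)<.008:
    pick(x,y,yaw); print(heldx("wC3"))
E
```

```text
wC2 [ 473.9 -360.6] [48.9 49. ] 36.8
0.4755014627418975 -0.3594019528029689
down hit False [ 0.4761 -0.3601  0.0681]
grip 0.06742312174768318 33.82351577281952 21.5417
up 0.0674186166733672 33.754942417144775 [-0.9   0.26 -1.86]
held ext [[-38.8 -33.7]
 [ 39.3  33.6]]
-0.004848482556062357
```

```bash
sed -i 's/zf+.03\],dx,vel=.15/zf+.056],dx,vel=.15/; s/vel=.03,contact_N=5); s=env/vel=.04,contact_N=6); s=env/' look.py; python3 - <<'E'
from look import *
place([-.0046,0],.606,-.1008,170.5,.1005)
c=viewer.camera("side");look("wS1")
cv2.imwrite("pics/m3.png",np.hstack([cv2.resize(c["image"][150:350,200:440,::-1],(400,333)),cv2.resize(cv2.imread("pics/wS1.png"),(400,333))]))
E
```

```text
place hit True [ 0.6014 -0.0995  0.1009] [-0.9   1.8   3.83] 27.4417
```

View pics/m3.png

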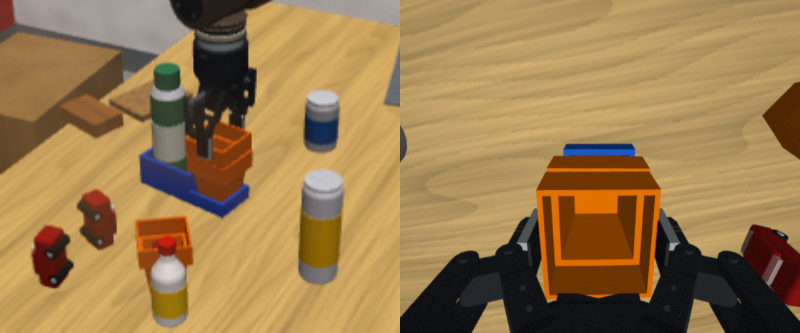

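Tub C is seated on A: contact came at TCP z 0.1009, as expected, and both views show the stack square. I release it and fetch the car tub.

```bash
python3 - <<'E'
from look import *
p=env.read_state()["tool_pos"]
env.command_gripper(.085); env.servo_line(p+[0,0,.19],vel=.25)
cs,a=tub("wS2",.606,-.1008,170.5,.31)   # stack, .08 plane (rim really .112)
c,a=tub("wcar2",.5815,.0995,125)
yaw=a+90
x,y=c+.001*np.array([np.cos(yaw*D),np.sin(yaw*D)]); print(x,y,yaw)
if np.hypot(x-.581,y-.100)<.006 and abs(a-35.2)<1.6:
    pick(x,y,yaw); print(heldx("wcar3"))
    c=viewer.camera("side")
    cv2.imwrite("pics/m4.png",np.hstack([cv2.resize(i,(400,300)) for i in(c["image"][...,::-1],cv2.imread("pics/wcar3.png"))]))
E
```

```text
wS2 [ 610.6 -102.5] [63.2 58.2] 80.5
wcar2 [583.   98.3] [67.9 63.1] 35.0
0.5824264235636489 0.09911915204428899 125.0
down hit False [0.5834 0.0991 0.0681]
grip 0.0673737406843634 34.74504590034485 32.65
up 0.06747324830228987 34.04313147068024 [ 0.24  0.15 -2.11]
held ext [[-30.  -34.5]
 [ 45.2  32.7]]
0.003994182814076187
```

View pics/m4.png

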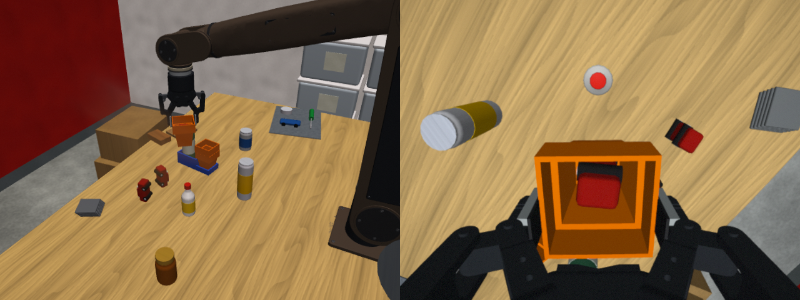

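The car tub is held upright with the small car inside at (600,185). The glue (598,80) and polish (460,122) are undisturbed. Now I place it on the stack.

```bash
python3 - <<'E'
from look import *
f=np.load("wS2.npz");P=f["P"];H=hsv(f["image"])
m=(H[...,0]<16)&(H[...,1]>150)&(H[...,2]>25)&(np.hypot(P[...,0]-.606,P[...,1]+.1)<.08)&(P[...,2]>.03)
print("stack",rect(planepts(P,m,[.606,-.1008,.31],170.5*D,.112)))
place([.0032,0],.606,-.1008,170.5,.1285)
E
```

```text
stack (array([ 607.3, -102.2]), array([67.7, 64. ]), 79.8)
place hit True [ 0.6092 -0.1009  0.1286] [-0.7   0.22  5.67] 37.8417
```

Seated at 0.1286, where 0.1285 was expected. I release, retreat and check.

```bash
python3 - <<'E'
from look import *
p=env.read_state()["tool_pos"]
env.command_gripper(.085); env.servo_line(p+[0,0,.18],vel=.25); P,H=look("wF")
m=(H[...,0]<16)&(H[...,1]>150)&(np.hypot(P[...,0]-.606,P[...,1]+.1)<.06)&(P[...,2]>.05)
print("rim z",np.percentile(P[m][:,2],[90,97,99]).round(4))
env.move_pose([.45,-.25,.35],rot(100*D)); c=viewer.camera("side")
cv2.imwrite("pics/m5.png",np.hstack([cv2.resize(c["image"][150:330,210:426,::-1],(400,333)),cv2.resize(cv2.imread("pics/wF.png"),(400,333))])); print(env.read_state()["clock"])
E
```

```text
rim z [0.1397 0.141  0.1415]
40.2833
```

View pics/m5.png

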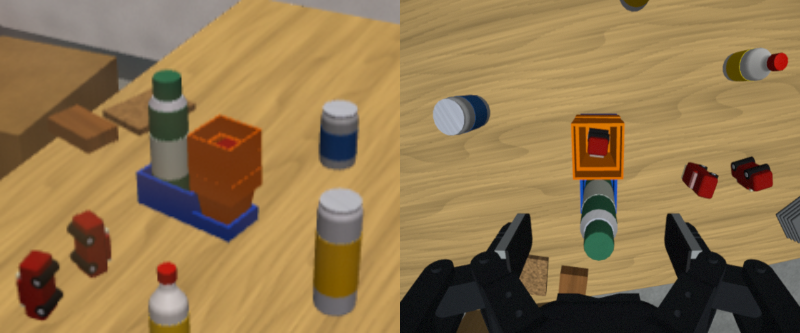

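The stack stands straight in the bay with its rim at 0.140 m, so it is fully nested, and the car is in the top tub at (598,143). The glue, tin and polish have not moved.

```bash
python3 -c "
from plant import env
print(env.close_job())"
```

```text
the job is handed in; nothing more can be done
None
```

I handed the job in at about 40 s: all three tubs are nested straight and fully home in the front bay, with the red car's tub on top and the car still in it, and I saw no sign that the jar, glue, tin or polish had moved.

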